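# Set the sample carousel and bolt its dial

### The arm

A 6-joint arm with a two-finger parallel gripper is mounted at the origin on a cart in front of the work surface, level with it; the furniture and walls round the work are solid. World frame = base frame: x ahead of the robot, y to its left, z up, the work surface at z = 0. Lengths are in m, angles in rad, forces in N, time in s.
With the tool pointing down it reaches from about 0.35 to 0.775 m from the base axis. Payload 7.3 kg.
Tool frame: the origin (TCP) lies on the centre line of the jaws, within the pads' length; the fingertips stand 25 mm ahead of it and the grasp point (between the pads) lies 6 mm ahead of it; z points along the fingers, y is the line along which they close (so a half turn about z gives the same grasp; the last joint's range is limited). The gripper opens to 92 mm and grips with 3 to 60 N. Pads are 19 mm wide; open, the fingers measure 130 mm over their backs; the gripper's body (75 mm by 190 mm) begins 47 mm behind the grasp point.
Start: joints at [-1.341, 0.342, 1.524, -0, 1.275, -0.146], TCP at [0.193, -0.488, 0.252] pointing down, gripper open.
Joint ranges: [-2.53, 2.53], [-0.77, 2.02], [0.04, 2.7], [-1, 4.14], [0.28, 2.66], [-3.11, 3.11]. Speed limits (rad/s): [2.57, 2.57, 3.14, 3.14, 3.14, 3.14].

### API

Orientations are given as a 3x3 rotation matrix whose columns are the frame's x, y, z axes.
In Python, from rig import read_state, camera, camera_info, finish_job, search_frame gives the robot as it stands.
- The arm moves only by the tool servo_tool, never from a script. Its argument "rows" is one flat list of numbers, 6 for each row, row after row: the shift along the tool's x, y, z in m, then the turn, a rotation vector about the tool's x, y, z in degrees. A call has 1 to 12 rows; each row is the pose to reach, as a shift and turn from the pose commanded when the call began, along the tool's axes at that moment; what a row does not reach only later rows make up. A row lasts 1/8 s, in which the tool goes at most 62.5 mm and 10.7 degrees, less where a joint would pass 70% of its speed; a pose out of reach is approached as far as the arm can. A call with a gripper value outside its range is refused whole. "fingers" is the finger opening in m, from 0 to 0.0918, set as the call begins (left out, the last holds). The fingers move at their own pace and stop on an object; "newtons" is the grip in N (left out, the last holds). Time passes only in rows, so rows that repeat a pose let the fingers close. It gives the time, the measured TCP pose, the force, the opening and the grip force at its end, in the units of the state.
- read_state(): the state, without advancing time (a new reading comes with each control period).
- camera(name): name is "scene" or "side" or "wrist"; returns (picture, depth): 384x512x3 uint8, red, green, blue; 384x512 float32, m along the optical axis (not along the pixel's ray), 0 where there is no reading.
- camera_info(name): a dict with "vfov" (degrees; the focal length in pixels is half the picture's height over the tangent of half this angle, whatever the lens; pixels are square), "cx", "cy" (the principal point, pixels), "position" and "orientation" of the camera in the world. Camera axes: x right, y down, z forward; pixel columns grow to the right and rows downward; lengths in m; the calibration is good to about 2 mm. A picture is of the moment at which its call begins: read the wrist's pose just before it. camera_info takes no time and is no camera call; for the wrist camera it gives the pose at the moment of the call.
- finish_job(): hands the job in; it is judged then, once.
Trained networks look in the newest picture that a camera, given by its name, has taken for a name from the list of things; names that differ only in an ending like _2 or _b are one class to them, and where a whole thing is asked for, a point or a joint stands for the part that bears it (a point fixed in the world has none). Each returns a list of dicts, best first, with "conf" (0 to 1); they miss things now and then, are a little off and sometimes report something else, mostly with a low value. They report only what shows in the picture. A call takes as long as a camera call.
- search_frame(camera, query): "xy" ([column, row] in pixels, amid what is visible of it).
The state is a dict: "time_s": time; "joints": joint angles; "joint_velocities": joint speeds; "joint_torque": joint torques, N m; "ee_pos": TCP position; "tcp_rot": TCP orientation; "ft_force": force on the tool from outside, world axes, zero at the start; "wrist_torque": the same for the moment, N m; "opening": finger opening in m; "finger_force": force on a finger pad.
Only numpy, scipy, OpenCV 4.12 (cv2) and the standard library are available. Lean on these libraries where they do the work, as an engineer would, in place of code of your own. Each camera call takes 0.05 s, during which the arm holds its last target. There are 200 camera calls.

### The job

Set the sample carousel to the amber vial and lock it: turn the clear dial cover until its yellow-edged opening is centred over the compartment with the amber vial, then push the red-handled bolt fully home so that its tip goes right through the brass keeper on the dial. A blue-capped tube has been left lying in the bolt's way: lay it flat in the steel tray, without letting it fall on the bench, and do not shift or tip the other things on the bench.

Things in the scene. Friction and masses are not known exactly. Their poses are not given: they have to be found in the camera images.
- carousel: Fixed grey base, 290 mm long (y), 172 mm wide (x) at the drum. Origin: its underside, on the bench. White drum (radius 76, walls up to z = 74 mm), axis at x = 0, y = +70 mm. Walls along x and y through the axis part it into four compartments, centred 45, 135, 225 and 315 deg from +x (towards +y), 42 mm out; floor z = 15 mm. The bolt sits on the -y side and slides along +y at x = 0, z = 96 mm.
- pedestal (a point): Middle of the top of the blue bolt pedestal (60 mm in x, 125 mm in y), 80 mm above the bench; axes as the carousel's. On it (from here): two side rails at x = +-15 to +-21 mm, y = -15 to +41 mm, top 26 mm up; two bolt brackets 39 mm wide (x), 12 mm thick, centred at y = +50 and y = -50 mm, top 36 mm up.
- dial (a joint): Angle of the clear dial cover (radius 80 mm, top z = 81 mm) about the drum axis, rad, anticlockwise from above; no stops, stays where left (friction about 0.06 N m). At 0 its 64 deg wedge opening with yellow edge strips is centred on the compartment at 45 deg; at pi/2, pi, -pi/2 on the next ones. These four are its index positions, where a keeper faces the bolt.
- dial_keeper (a point): Middle of one of four brass keepers (staples 32 mm wide, 14 mm deep, 69 mm from the drum axis, top 112 mm above the bench), standing on the cover 45 and 135 deg either side of the opening's middle; this one lies on the dial's +x. Each passes the 14 mm bolt with 3 mm to spare either side; a keeper not in line stops the bolt; between keepers the bolt holds nothing.
- dial_opening (a point): Middle of the dial's opening, 45 mm from the drum axis, at the cover's top. Its axes are the dial's: the carousel's turned by the dial's angle. The opening lies at 45 deg between its x and y.
- bolt (a joint): Travel of the bolt (m): 0 withdrawn, 0.040 fully home at its stop; moves along the carousel's +y, towards the drum, with about 2.5 N of friction, and stays where left. Its tip reaches the keeper's outer face at 0.014 and leaves its inner face at 0.028; the tip is tapered over 10 mm.
- bolt_handle (a point): Top of the bolt's upright red handle, a cylinder of 14 mm diameter, 165 mm above the bench; 59 mm of it stands clear above the rails.
- tube: 30 g centrifuge tube, blue cap, lying level across the bolt's side rails, between handle and front bracket. 114 mm long along its own y, cap (35 mm wide, 12 mm long) at its -y end; body diameter 29 mm. Origin: mid length, 17.5 mm below its axis. Handle and bracket leave no room for fingers beside its middle; 30 to 40 mm off the middle both sides are free.
- dial_grip (a point): On the drum axis, 116 mm above the carousel's underside, a little below the top (119 mm) of the dial's black bar grip. The bar is 64 mm long, 14 mm thick and 36 mm high and points along the opening's direction, 45 deg between the dial's x and y.
- bolt_tip (a point): Tip of the steel bolt (14 mm diameter), on its axis, 75 mm ahead of the handle.
- vial_amber: Amber glass vial with a black cap, 22 mm diameter, 51 mm tall, standing in one of the drum's four compartments. Origin: centre of its underside. It marks the wanted compartment and stays there.
- tray: Fixed shallow steel tray, 100 mm (x) by 165 mm (y), 20 mm high, walls 4 mm, floor about 4 mm thick. Origin: centre of its underside, on the bench.
- beaker: Small empty glass beaker, 52 mm diameter, 62 mm tall, close to the carousel on the robot's side. Origin: centre of its underside. Leave alone.
- flask: Conical glass flask, 67 mm diameter, 112 mm tall, beyond the bolt. Origin: centre of its underside. Leave alone.
- bottle: Bottle with an orange cap, 70 mm diameter, 128 mm tall. Origin: centre of its underside. Leave alone.
- spare_tube: Centrifuge tube with an orange cap, 114 mm long, 35 mm thick, lying on the bench. Origin: below its middle. Leave alone.
- tape: Roll of tan tape lying flat, 96 mm diameter, 25 mm high. Origin: centre of its underside. Leave alone.

How it is judged:
At the end, for the whole second after the job is handed in: Bolt in by over 36 of 40 mm; opening's middle within 22 mm of the amber vial and dial within 0.07 rad of an index position (bolt through a keeper), still; tube lying within 0.37 rad of level, at rest on the tray floor, its middle within 45 mm (tray x) and 75 mm (y) of the tray's (value of joint bolt above 0.036 m and horizontal distance between dial_opening and vial_amber below 0.022 m and (angle between the x axis of dial_opening and the x axis of carousel, either way round below 0.07 rad or angle between the x axis of dial_opening and the y axis of carousel, either way round below 0.07 rad) and x of tube in the frame of tray between -0.045 and 0.045 m and y of tube in the frame of tray between -0.075 and 0.075 m and z of tube in the frame of tray below 0.013 m and angle between tube's own y axis and vertical between 1.2 and 1.95 rad and linear speed of tube below 0.02 m/s and velocity of joint dial between -0.05 and 0.05 rad/s); the robot touches nothing.
It fails at once if the beaker, flask, bottle, orange-capped tube or tape roll is moved by more than 40 mm (distance of any of beaker, flask, bottle, spare_tube, tape from where it was at the start of the episode above 0.04 m).
It fails at once if the beaker, flask or bottle is tipped over (angle between any of beaker, flask, bottle's own z axis and vertical above 0.6 rad).
It fails at once if the blue-capped tube is dropped or knocked off on to the bench (height (world z) of tube below 0.035 m and (x of tube in the frame of tray below -0.075 m or x of tube in the frame of tray above 0.075 m or y of tube in the frame of tray below -0.11 m or y of tube in the frame of tray above 0.11 m)).
It also fails if it takes over 67 s, if anything falls off the work surface, if the arm or the gripper's body presses on something with over 40 N, if the wrist force passes 120 N, or if a joint passes its speed limit or range.

## Working session

There is one attempt and no reset: what is moved stays moved. The work goes in short steps, Python scripts to look and compute and a tool call to move; the robot and the scene stay as the last step left them, time stands still between calls to the robot, and variables do not carry over. Pictures are saved under pics/ and viewed, at most 10 in all, crops included, and the job is handed in when it is done.

Besides the shell and the picture viewer there is one more tool, called after "Emit:" by a JSON object that holds its "name" and its "arguments". servo_tool: Moves the arm, as the interface text tells. Its arguments: {"type":"object","properties":{"rows":{"type":"array","items":{"type":"number"}},"fingers":{"type":"number"},"newtons":{"type":"number"}},"required":["rows"]}

```bash
mkdir -p pics; ls; cat > h.py <<'E'
import numpy as np,cv2,json
from rig import *
def snap(n,f=None):
    i=camera_info(n);p,d=camera(n)
    if f: cv2.imwrite(f,cv2.cvtColor(p,cv2.COLOR_RGB2BGR))
    return p,d,i
def cloud(d,i):
    h,w=d.shape;f=h/2/np.tan(np.radians(i['vfov'])/2)
    v,u=np.mgrid[:h,:w]
    P=np.stack([(u-i['cx'])/f*d,(v-i['cy'])/f*d,d],-1)
    W=P@np.array(i['orientation']).T+np.array(i['position']);W[d==0]=np.nan
    return W
E
python3 - <<'E'
from h import *
s=read_state();print(s['time_s'],s['ee_pos'],s['tcp_rot'])
a=[]
for n in('scene','side'):
    p,d,i=snap(n);print(n,i);np.save(n+'.npy',cloud(d,i));cv2.imwrite(f'pics/{n}0.png',cv2.cvtColor(p,cv2.COLOR_RGB2BGR))
    for q in ('carousel','dial_grip','bolt_handle','bolt_tip','tube','vial_amber','tray','beaker','flask','dial_opening','pedestal','bottle','spare_tube','tape'):
        r=search_frame(n,q)[:1]
        for e in r:
            x,y=map(int,e['xy']);print(q,round(e['conf'],2),x,y,cloud(d,i)[y,x].round(3))
E
```

```text
pics
0.0 [ 0.19260237 -0.48799584  0.25103122] [[ 9.30217879e-01  3.67007560e-01 -3.85134235e-04]
 [ 3.67007705e-01 -9.30216641e-01  1.53155702e-03]
 [ 2.03834730e-04 -1.56602896e-03 -9.99998753e-01]]
scene {'vfov': 52.71125340873848, 'cx': 254.74887238191693, 'cy': 190.56245321846527, 'position': array([-0.27705184,  0.74164997,  1.22046766]), 'orientation': array([[-0.54295051, -0.63157821,  0.55345615],
       [-0.8396373 ,  0.39680597, -0.37088304],
       [ 0.01462695, -0.66607356, -0.74574262]])}
carousel 0.92 233 216 [0.503 0.313 0.084]
dial_grip 0.81 225 211 [0.531 0.331 0.096]
bolt_handle 0.3 234 216 [0.504 0.309 0.079]
tube 0.57 259 197 [0.494 0.205 0.134]
tray 0.79 337 185 [ 0.464 -0.178  0.006]
beaker 0.6 261 235 [0.415 0.245 0.016]
flask 0.45 250 193 [0.586 0.186 0.057]
dial_opening 0.83 226 214 [0.526 0.33  0.083]
pedestal 0.76 234 218 [0.477 0.324 0.108]
spare_tube 0.71 159 270 [0.474 0.631 0.028]
tape 0.73 266 201 [0.473 0.188 0.122]
side {'vfov': 51.91362617676392, 'cx': 247.28408573252167, 'cy': 195.56164419775368, 'position': array([0.32022385, 1.25550399, 1.03268998]), 'orientation': array([[-0.98197553, -0.13448353,  0.13280901],
       [-0.18819891,  0.6307573 , -0.75281233],
       [ 0.0174706 , -0.7642378 , -0.64469789]])}
carousel 0.94 240 229 [0.508 0.32  0.078]
dial_grip 0.67 234 227 [0.527 0.326 0.09 ]
bolt_handle 0.67 230 317 [0.474 0.628 0.028]
bolt_tip 0.47 258 193 [0.47  0.187 0.136]
tube 0.76 250 199 [0.494 0.217 0.129]
tray 0.81 277 165 [ 0.442 -0.182  0.003]
beaker 0.71 275 231 [0.392 0.275 0.048]
flask 0.66 228 205 [0.582 0.18  0.053]
dial_opening 0.83 232 231 [0.532 0.336 0.079]
pedestal 0.68 236 229 [0.52  0.327 0.083]
bottle 0.93 259 275 [0.412 0.503 0.081]
spare_tube 0.61 229 316 [0.477 0.626 0.03 ]
tape 0.7 282 188 [0.399 0.003 0.025]
```

```bash
python3 - <<'E'
import cv2
a=cv2.imread('pics/scene0.png')[130:290,150:350];b=cv2.imread('pics/side0.png')[130:290,170:370]
cv2.imwrite('pics/ab.png',cv2.resize(cv2.vconcat([a,b]),None,fx=1.87,fy=1.87,interpolation=3))
cv2.imwrite('pics/c.png',cv2.hconcat([cv2.resize(a,(400,320),interpolation=3),cv2.resize(b,(400,320),interpolation=3)]))
E
```

```text
(no output)
```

View pics/c.png

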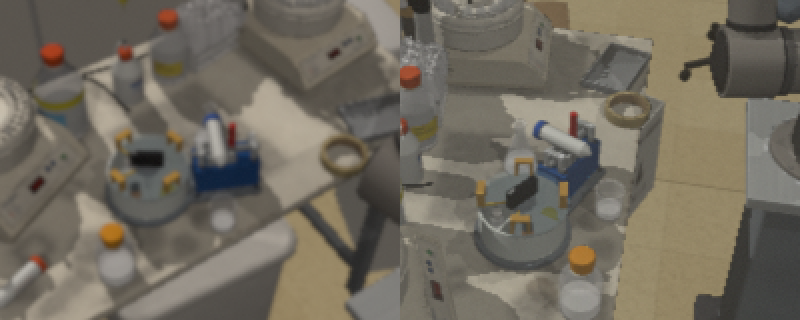

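```bash
cat >> h.py <<'E'
def to(pos,yawdeg,s=None):
    """tool-frame shift and turn (deg) to reach pos, pointing down with tool x at yaw"""
    from scipy.spatial.transform import Rotation as Ro
    s=s or read_state();R=np.array(s['tcp_rot']);c,n=np.cos(np.radians(yawdeg)),np.sin(np.radians(yawdeg))
    T=np.array([[c,n,0],[n,-c,0],[0,0,-1]])
    return np.r_[R.T@(np.array(pos)-s['ee_pos']),Ro.from_matrix(R.T@T).as_rotvec(degrees=True)].round(4)
E
python3 - <<'E'
from h import *
s=read_state();i=camera_info('wrist');R=np.array(s['tcp_rot'])
print(R.T@(i['position']-s['ee_pos']),(R.T@i['orientation']).round(3),i['vfov'])
print(to([.42,-.15,.45],90),to([.45,.24,.45],162))
S=np.load('side.npy')
# drum cover top points
m=(abs(S[...,2]-.08)<.006)&(abs(S[...,0]-.53)<.12)&(abs(S[...,1]-.33)<.12);print(S[m].mean(0),S[m].min(0),S[m].max(0))
E
```

```text
[ 8.49874931e-02 -6.66636261e-05 -1.32906936e-01] [[ 0.001 -0.952 -0.307]
 [ 1.     0.     0.   ]
 [-0.    -0.307  0.952]] 64.87590340320635
[ 3.35600e-01 -2.31300e-01 -1.98300e-01  3.90000e-03  2.50000e-03
 -6.84719e+01] [ 5.066000e-01 -5.831000e-01 -1.983000e-01  2.000000e-03  5.300000e-03
 -1.404719e+02]
[0.52303763 0.32211844 0.08016205] [0.45677097 0.21140992 0.07401263] [0.6098218  0.41413844 0.08599566]
```

Emit:
{"name": "servo_tool", "arguments": {"rows": [0.06,-0.04,-0.06,0,0,-11,0.12,-0.08,-0.12,0,0,-22,0.17,-0.12,-0.16,0,0,-33,0.23,-0.16,-0.16,0,0,-43,0.28,-0.19,-0.16,0,0,-54,0.336,-0.231,-0.16,0,0,-65,0.36,-0.29,-0.16,0,0,-75,0.39,-0.35,-0.16,0,0,-86,0.42,-0.4,-0.16,0,0,-97,0.45,-0.46,-0.16,0,0,-107,0.48,-0.52,-0.16,0,0,-118,0.506,-0.59,-0.16,0,0,-129]}}

```text
time_s: 3.0
ee_pos: [0.442, 0.1551, 0.4116]
tcp_rot: [[-0.869, 0.494, 0.001], [0.494, 0.869, -0.0], [-0.001, 0.0, -1.0]]
ft_force: [1.2, -0.1, -0.5]
opening: 0.0918
finger_force: 0.0
```

```bash
python3 - <<'E'
from h import *
s=read_state();print(s['ee_pos'],s['tcp_rot'],s['joints'],s['time_s'])
p,d,i=snap('wrist','pics/w1.png');np.savez('w1.npz',W=cloud(d,i),p=p);W=cloud(d,i)
for q in ('dial_grip','bolt_handle','bolt_tip','tube','vial_amber','beaker','dial_keeper','dial_opening','pedestal'):
    for e in search_frame('wrist',q)[:2]:
        x,y=map(int,e['xy']);print(q,round(e['conf'],2),x,y,W[y,x].round(3))
cv2.imwrite('pics/w1b.png',cv2.resize(cv2.imread('pics/w1.png'),(784,588)))
E
```

```text
[0.44197014 0.15508545 0.41155946] [[-8.69258417e-01  4.94357643e-01  5.70048576e-04]
 [ 4.94357650e-01  8.69258589e-01 -1.38806753e-04]
 [-5.64139800e-04  1.61148935e-04 -9.99999828e-01]] [ 1.73777774e-01  1.58630053e-01  1.33763246e+00 -2.35925673e-04
  1.64479268e+00 -8.79940300e-01] 3.0
dial_grip 0.64 392 147 [0.531 0.336 0.084]
dial_grip 0.52 287 169 [0.474 0.182 0.121]
bolt_tip 0.9 291 169 [0.473 0.187 0.135]
tube 0.67 309 174 [0.492 0.206 0.134]
beaker 0.67 299 96 [0.399 0.253 0.019]
dial_keeper 0.6 384 150 [0.519 0.315 0.115]
dial_keeper 0.19 369 151 [0.521 0.304 0.08 ]
dial_opening 0.77 390 148 [0.531 0.332 0.086]
pedestal 0.81 369 147 [0.515 0.306 0.08 ]
```

View pics/w1b.png

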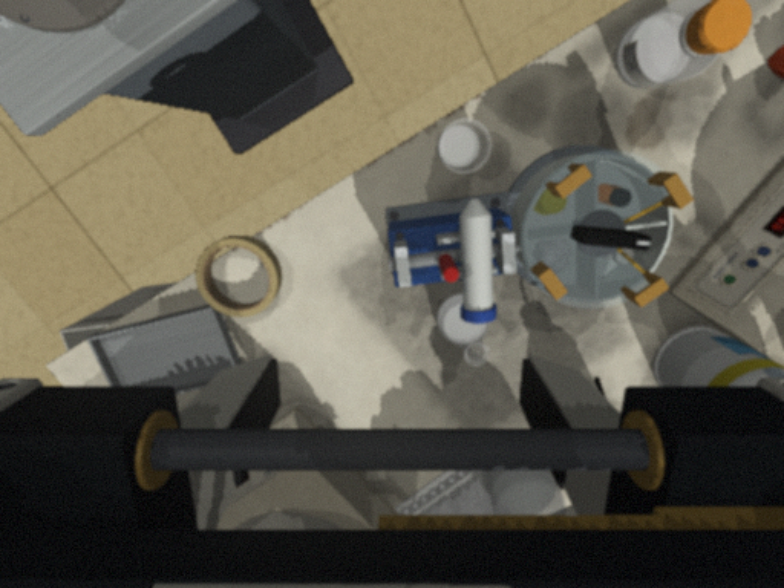

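```bash
python3 - <<'E'
from h import *
D=np.load('w1.npz');W=D['W'];p=D['p'];hsv=cv2.cvtColor(p,cv2.COLOR_RGB2HSV);H,S,V=hsv[...,0].astype(int),hsv[...,1].astype(int),hsv[...,2].astype(int)
z=W[...,2];near=(abs(W[...,0]-.5)<.16)&(abs(W[...,1]-.27)<.18)
vv,uu=np.mgrid[:384,:512]
def st(n,m):
    q=W[m];c=np.median(q,0);C=np.cov(q[:,:2].T);e,v=np.linalg.eigh(C);print(n,m.sum(),c.round(4),q.mean(0).round(4),'dir',np.degrees(np.arctan2(v[1,1],v[0,1])).round(1),np.sqrt(e).round(4),'px',uu[m].mean().round(),vv[m].mean().round())
st('grip',near&(abs(z-.115)<.006)&(V<70)&(W[...,1]>.29))
st('handle',near&((H<8)|(H>172))&(S>120)&(z>.12)&(W[...,1]<.3))
st('handletop',near&((H<8)|(H>172))&(S>120)&(z>.16)&(W[...,1]<.3))
t=near&(z>.120)&(W[...,1]<.3)&~(((H<8)|(H>172))&(S>110))&(uu>285)&(uu<330)
st('tube',t); st('cap',t&(H>100)&(H<125)&(S>120))
o=near&(H>8)&(H<28)&(S>130)&(z>.09)&(z<.125)
n,l,ss,c=cv2.connectedComponentsWithStats(o.astype(np.uint8))
for k in range(1,n):
    if ss[k,4]>15: st('keeper',(l==k))
b=near&(H>100)&(H<125)&(S>120)&(z<.085)&(z>.06);st('ped',b)
# grey brackets
g=near&(abs(z-.116)<.005)&(S<70)&(W[...,1]<.3)
n,l,ss,c=cv2.connectedComponentsWithStats(g.astype(np.uint8))
for k in range(1,n):
    if ss[k,4]>15: st('brk',(l==k))
E
```

```text
grip 437 [0.5366 0.3297 0.1185] [0.5361 0.3309 0.1179] dir 71.0 [0.0145 0.0183] px 400.0 155.0
handle 310 [0.4542 0.185  0.4601] [0.448  0.1753 0.3225] dir -136.2 [0.0169 0.0412] px 271.0 259.0
handletop 248 [0.4409 0.184  0.4701] [0.4416 0.1725 0.3679] dir 46.7 [0.018  0.0437] px 266.0 281.0
tube 4861 [0.428  0.1811 0.4695] [0.4479 0.1887 0.3671] dir -163.8 [0.0137 0.0365] px 309.0 282.0
cap 212 [0.5326 0.1817 0.1373] [0.4962 0.1851 0.2659] dir -173.9 [0.0061 0.0535] px 312.0 265.0
keeper 259 [0.471  0.319  0.1117] [0.4711 0.3188 0.11  ] dir 100.9 [0.0039 0.0101] px 372.0 118.0
keeper 264 [0.5249 0.3991 0.1117] [0.525  0.3992 0.1094] dir -170.5 [0.0038 0.01  ] px 440.0 123.0
keeper 191 [0.5491 0.2645 0.1117] [0.5493 0.2647 0.1105] dir -168.9 [0.0035 0.0096] px 359.0 184.0
keeper 238 [0.6057 0.3455 0.1114] [0.6059 0.3447 0.1092] dir 99.2 [0.0041 0.0101] px 423.0 190.0
ped 739 [0.4608 0.1727 0.0799] [0.4658 0.1803 0.079 ] dir 86.5 [0.0179 0.0282] px 282.0 159.0
brk 238 [0.501  0.2403 0.1159] [0.5013 0.2403 0.1157] dir 158.1 [0.0036 0.0115] px 331.0 165.0
brk 217 [0.4629 0.1475 0.116 ] [0.4632 0.1473 0.116 ] dir 158.0 [0.0035 0.0115] px 262.0 174.0
brk 17 [0.5709 0.1611 0.1122] [0.5727 0.1623 0.1122] dir 121.2 [0.0023 0.0073] px 305.0 228.0
brk 22 [0.5917 0.1662 0.1115] [0.5906 0.1665 0.1117] dir 85.2 [0.0029 0.0076] px 313.0 236.0
```

```bash
python3 - <<'E'
from h import *
i=camera_info('wrist');f=192/np.tan(np.radians(i['vfov'])/2)
for a in (22.7,112.7,202.7,292.7):
    for z in (.015,.066):
        P=np.array([.538+.042*np.cos(np.radians(a)),.332+.042*np.sin(np.radians(a)),z])
        c=np.array(i['orientation']).T@(P-i['position']);print(a,z,(c[:2]/c[2]*f+[i['cx'],i['cy']]).round())
cv2.imwrite('pics/w1c.png',cv2.resize(cv2.imread('pics/w1.png')[90:215,320:470],(720,600),interpolation=cv2.INTER_CUBIC))
E
```

```text
22.7 0.015 [394. 158.]
22.7 0.066 [408. 163.]
112.7 0.015 [394. 123.]
112.7 0.066 [408. 126.]
202.7 0.015 [359. 128.]
202.7 0.066 [369. 131.]
292.7 0.015 [360. 162.]
292.7 0.066 [370. 168.]
```

View pics/w1c.png

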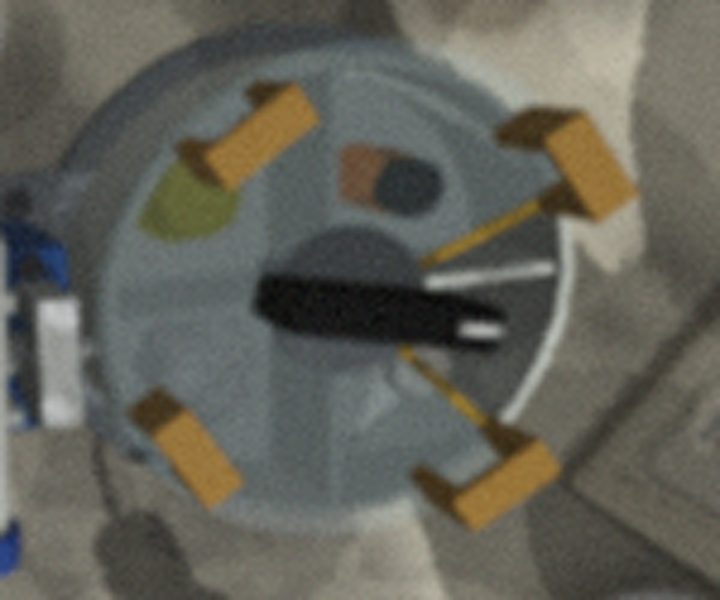

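```bash
python3 - <<'E'
from h import *
D=np.load('w1.npz');W=D['W'];p=D['p'];hsv=cv2.cvtColor(p,cv2.COLOR_RGB2HSV);H,S,V=[hsv[...,k].astype(int) for k in range(3)]
x,y,z=W[...,0],W[...,1],W[...,2]
red=((H<10)|(H>170))&(S>100)
box=(x>.42)&(x<.60)&(y>.15)&(y<.27)
t=box&(z>.1235)&(z<.145)&~red
n,l,ss,c=cv2.connectedComponentsWithStats(t.astype(np.uint8));k=1+np.argmax(ss[1:,4]);t=l==k
q=W[t];m=q.mean(0)[:2];_,_,v=np.linalg.svd(q[:,:2]-m,full_matrices=False);a=v[0]
if a[0]>0:a=-a   # +y points to the robot side (cap at far end)
s=(q[:,:2]-m)@a;lo,hi=np.percentile(s,[.5,99.5]);nrm=np.array([-a[1],a[0]]);w=(q[:,:2]-m)@nrm
print(len(q),'y-dir deg',np.degrees(np.arctan2(a[1],a[0])),'len',hi-lo,lo,hi,'mean',m,'mid',m+a*(lo+hi)/2,'ztop',np.percentile(q[:,2],[50,90,98]))
for b in np.arange(lo,hi,.012):
    k=(s>=b)&(s<b+.012);print(round(b,3),k.sum(),np.percentile(w[k],[2,98]).round(4),np.percentile(q[k,2],97).round(4))
r=red&box&(z>.13)&(z<.18);print('handle',W[r&(z>.16)].mean(0),r.sum())
# tray
Wt=np.load('scene.npy')
for n,Q in(('w1',W),('side',np.load('side.npy')),('scene',Wt)):
    m=(abs(Q[...,0]-.45)<.12)&(abs(Q[...,1]+.18)<.14)&(Q[...,2]>.014)&(Q[...,2]<.026)
    if m.sum()>20: print(n,m.sum(),cv2.minAreaRect(Q[m][:,:2].astype(np.float32)),Q[m].mean(0))
E
```

```text
1510 y-dir deg 155.10829979395152 len 0.11046852529926682 -0.05444069582785175 0.05602782947141507 mean [0.4928709  0.20894386] mid [0.49215105 0.20927788] ztop [0.13260155 0.13511456 0.13743526]
-0.054 188 [-0.0162  0.0142] 0.1384
-0.042 150 [-0.0141  0.012 ] 0.135
-0.03 157 [-0.0144  0.0119] 0.1353
-0.018 158 [-0.0148  0.0124] 0.135
-0.006 162 [-0.013   0.0122] 0.1352
0.006 163 [-0.0134  0.0127] 0.1353
0.018 169 [-0.0138  0.0124] 0.1352
0.03 177 [-0.0144  0.012 ] 0.1355
0.042 154 [-0.013   0.0116] 0.1348
0.054 24 [-0.0053  0.0043] 0.1273
handle [0.47888537 0.18516101 0.16446596] 140
w1 1019 ((0.42917564511299133, -0.14839646220207214), (0.13243497908115387, 0.22887106239795685), 5.161568641662598) [ 0.41113668 -0.12271829  0.02083983]
side 187 ((0.4339711368083954, -0.15197640657424927), (0.1471797227859497, 0.23820555210113525), 5.393032550811768) [ 0.42241242 -0.13453017  0.0192756 ]
scene 181 ((0.45028501749038696, -0.13900332152843475), (0.12816965579986572, 0.24866317212581635), 17.775392532348633) [ 0.43560865 -0.12010338  0.01985959]
```

```bash
python3 - <<'E'
from h import *
for z in (.25,.125): print(to([.459,.2256,z],155.1))
E
```

```text
[ 2.2700e-02  7.2300e-02  1.6160e-01 -1.3000e-03  2.1500e-02 -5.2425e+00]
[ 2.2700e-02  7.2300e-02  2.8660e-01 -1.3000e-03  2.1500e-02 -5.2425e+00]
```

```bash
python3 - <<'E'
from h import *
s=read_state();print(s['time_s'],s['ee_pos'],s['tcp_rot'][0],s['joint_velocities'])
E
```

```text
3.5 [0.4422691  0.15171716 0.41162746] [-8.64779075e-01  5.02152416e-01  3.21972962e-04] [ 0.00459574  0.00110186 -0.00073776  0.00190932  0.00248894 -0.00075793]
```

Emit:
{"name": "servo_tool", "arguments": {"rows": [0.0227,0.0723,0.05,0,0,-5.2,0.0227,0.0723,0.11,0,0,-5.2,0.0227,0.0723,0.16,0,0,-5.2,0.0227,0.0723,0.16,0,0,-5.2,0.0227,0.0723,0.16,0,0,-5.2], "fingers": 0.056}}

```text
time_s: 4.12
ee_pos: [0.4598, 0.2266, 0.2536]
tcp_rot: [[-0.907, 0.42, 0.003], [0.42, 0.907, 0.001], [-0.002, 0.002, -1.0]]
ft_force: [-0.4, -0.3, 0.2]
opening: 0.0561
finger_force: 0.0
```

```bash
python3 - <<'E'
from h import *
s=read_state();print(s['time_s'],s['ee_pos'],s['opening'],to([.459,.2256,.125],155.1))
p,d,i=snap('wrist','pics/w2.png')
W=cloud(d,i);hsv=cv2.cvtColor(p,cv2.COLOR_RGB2HSV);H,S,V=[hsv[...,k].astype(int) for k in range(3)]
x,y,z=W[...,0],W[...,1],W[...,2]
red=((H<10)|(H>170))&(S>100)
t=(x>.42)&(x<.60)&(y>.15)&(y<.27)&(z>.1235)&(z<.145)&~red
n,l,ss,c=cv2.connectedComponentsWithStats(t.astype(np.uint8));k=1+np.argmax(ss[1:,4]);q=W[l==k]
m=q.mean(0)[:2];_,_,v=np.linalg.svd(q[:,:2]-m,full_matrices=False);a=v[0]*(-1 if v[0][0]>0 else 1)
sa=(q[:,:2]-m)@a;lo,hi=np.percentile(sa,[.5,99.5]);nrm=np.array([-a[1],a[0]]);w=(q[:,:2]-m)@nrm
print(len(q),np.degrees(np.arctan2(a[1],a[0])),hi-lo,m+a*(lo+hi)/2,m+a*hi,np.percentile(w,[2,98]))
E
```

```text
4.125 [0.45978228 0.22657506 0.25360518] 0.05612520579301655 [ 0.0006 -0.0014  0.1286  0.1009  0.1252  0.047 ]
3040 155.23064248945678 0.10387728760486156 [0.4894823  0.21200037] [0.44232192 0.23376093] [-0.01334095  0.01336787]
```

View pics/w2.png

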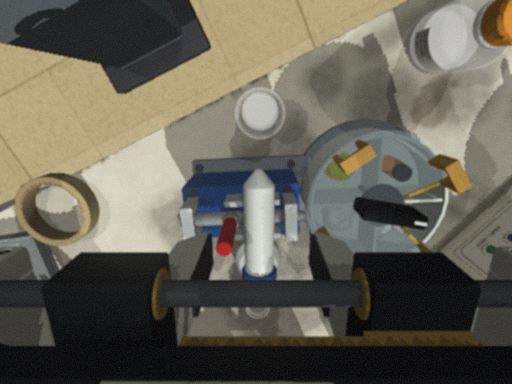

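Emit:
{"name": "servo_tool", "arguments": {"rows": [0,0,0.05,0,0,0,0,0,0.09,0,0,0,0,0,0.115,0,0,0,0,0,0.126,0,0,0,0,0,0.126,0,0,0,0,0,0.126,0,0,0]}}

```text
time_s: 4.92
ee_pos: [0.4597, 0.2272, 0.1272]
tcp_rot: [[-0.908, 0.419, 0.003], [0.419, 0.908, 0.001], [-0.002, 0.002, -1.0]]
ft_force: [-0.1, -0.5, 0.0]
opening: 0.0559
finger_force: 0.0
```

Emit:
{"name": "servo_tool", "arguments": {"rows": [0,0,0,0,0,0,0,0,0,0,0,0,0,0,0,0,0,0,0,0,0,0,0,0], "fingers": 0.01, "newtons": 12}}

```text
time_s: 5.42
ee_pos: [0.4585, 0.227, 0.1255]
tcp_rot: [[-0.908, 0.419, 0.0], [0.419, 0.908, -0.0], [-0.0, 0.0, -1.0]]
ft_force: [-0.6, -0.7, 1.0]
opening: 0.0283
finger_force: 11.9
```

Emit:
{"name": "servo_tool", "arguments": {"rows": [0,0,-0.03,0,0,0,0,0,-0.08,0,0,0,0,0,-0.14,0,0,0,0,0,-0.16,0,0,0,0,0,-0.16,0,0,0]}}

```text
time_s: 6.05
ee_pos: [0.459, 0.2272, 0.2868]
tcp_rot: [[-0.908, 0.419, 0.003], [0.419, 0.908, 0.001], [-0.003, 0.002, -1.0]]
ft_force: [0.0, 0.9, -0.8]
opening: 0.0283
finger_force: 12.0
```

```bash
python3 - <<'E'
from h import *
s=read_state();print(s['time_s'],s['ee_pos'],s['opening'],s['finger_force'])
for n in('side','scene'):
    Q=np.load(n+'.npy')
    m=(abs(Q[...,0]-.45)<.15)&(abs(Q[...,1]+.2)<.15)&(Q[...,2]>.010)&(Q[...,2]<.028)&(Q[...,1]<-.06)
    nn,l,ss,c=cv2.connectedComponentsWithStats(m.astype(np.uint8))
    for k in range(1,nn):
        if ss[k,4]>15:print(n,ss[k,4],cv2.minAreaRect(Q[l==k][:,:2].astype(np.float32)),Q[l==k].mean(0))
    p=cv2.imread(f'pics/{n}0.png')
a=cv2.imread('pics/side0.png')[130:210,240:340];b=cv2.imread('pics/scene0.png')[150:230,290:390]
cv2.imwrite('pics/tr.png',cv2.hconcat([cv2.resize(v,(400,320),interpolation=3) for v in(a,b)]))
E
```

```text
6.05 [0.4590288  0.22715768 0.28680859] 0.028345214599798756 11.953635960817337
side 216 ((0.4137946367263794, -0.16245388984680176), (0.1986197680234909, 0.15717235207557678), 77.42646789550781) [ 0.42596469 -0.14896686  0.01753851]
side 49 ((0.5905035138130188, -0.15123984217643738), (0.01900591515004635, 0.1625889539718628), 1.2275524139404297) [ 0.58989116 -0.12694943  0.02031462]
scene 78 ((0.5929558873176575, -0.14525654911994934), (0.021346356719732285, 0.14103268086910248), 3.364753246307373) [ 0.59237898 -0.13142435  0.0195094 ]
scene 208 ((0.45421266555786133, -0.15212547779083252), (0.12736479938030243, 0.22279800474643707), 15.998026847839355) [ 0.44216584 -0.13434358  0.01837484]
```

View pics/tr.png

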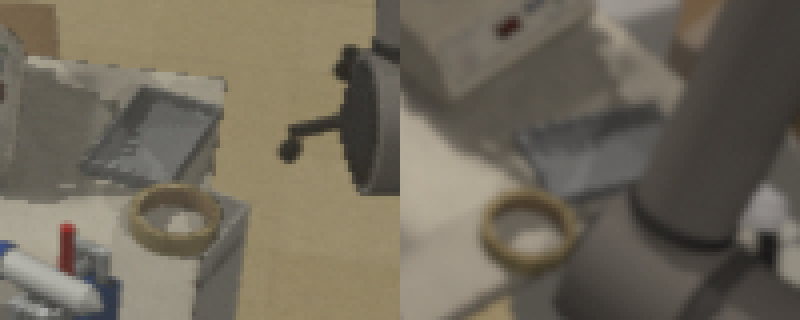

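```bash
python3 - <<'E'
from h import *
i=camera_info('side');f=192/np.tan(np.radians(i['vfov'])/2)
C=[]
for u,v in((272.5,151.8),(295.5,155),(282.5,177.5),(260,171)):
    r=np.array(i['orientation'])@[(u-i['cx'])/f,(v-i['cy'])/f,1];P=i['position']+r*(.018-i['position'][2])/r[2];C.append(P[:2]);print(P.round(3))
C=np.array(C);print(C.mean(0),[np.round([np.hypot(*e),np.degrees(np.arctan2(e[1],e[0]))],3) for e in np.roll(C,-1,0)-C])
E
```

```text
[ 0.474 -0.26   0.018]
[ 0.368 -0.257  0.018]
[ 0.406 -0.077  0.018]
[ 0.507 -0.102  0.018]
[ 0.43871986 -0.17410991] [array([1.06000e-01, 1.78175e+02]), array([ 0.184, 78.179]), array([  0.104, -14.113]), array([   0.162, -101.44 ])]
```

Emit:
{"name": "servo_tool", "arguments": {"rows": [-0.01,-0.03,0,0,0,8,-0.03,-0.07,0,0,0,18,-0.05,-0.12,0,0,0,28,-0.07,-0.17,0,0,0,38,-0.09,-0.22,0,0,0,48,-0.11,-0.27,0.01,0,0,58,-0.13,-0.31,0.02,0,0,68,-0.138,-0.327,0.02,0,0,76,-0.138,-0.327,0.03,0,0,76,-0.138,-0.327,0.03,0,0,76,-0.138,-0.327,0.03,0,0,76]}}

```text
time_s: 7.42
ee_pos: [0.4467, -0.1267, 0.2552]
tcp_rot: [[0.184, 0.983, -0.001], [0.983, -0.184, 0.0], [0.0, -0.001, -1.0]]
ft_force: [0.2, -0.1, 0.2]
opening: 0.028
finger_force: 12.0
```

```bash
python3 - <<'E'
from h import *
s=read_state();print(s['time_s'],s['ee_pos'],s['opening'],s['joints'])
p,d,i=snap('wrist','pics/w3.png');W=cloud(d,i);np.save('w3.npy',W)
x,y,z=W[...,0],W[...,1],W[...,2]
m=(abs(x-.44)<.12)&(abs(y+.174)<.15)&(z>.014)&(z<.026)
nn,l,ss,c=cv2.connectedComponentsWithStats(m.astype(np.uint8))
for k in range(1,nn):
    if ss[k,4]>60:print(ss[k],cv2.minAreaRect(W[l==k][:,:2].astype(np.float32)),W[l==k].mean(0))
E
```

```text
7.425 [ 0.4466507  -0.12673196  0.25515622] 0.02800328835615676 [-4.41818760e-01  2.28155377e-01  1.67481367e+00  6.58008703e-05
  1.23940501e+00 -2.56591782e-01]
[ 165   83   83   65 1277] ((0.4000568985939026, -0.05556097254157066), (0.06297453492879868, 0.09466002881526947), 89.9990005493164) [ 0.39815983 -0.05845643  0.02377074]
[224 143  85  91 907] ((0.4466157555580139, -0.15814577043056488), (0.11965522170066833, 0.10014696419239044), 74.8116226196289) [ 0.45201315 -0.13797695  0.01932882]
```

View pics/w3.png

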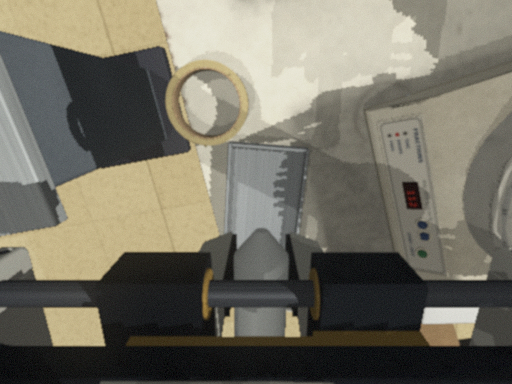

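```bash
python3 - <<'E'
from h import *
print(to([.450,-.144,.1],74.8),to([.450,-.144,.0315],74.8),read_state()['ee_pos'])
a=np.array([.262,.965]);b=np.array([.965,-.262])
for Q in (np.load('w3.npy'),np.load('side.npy'),np.load('scene.npy')):
    r=Q[...,:2]-[.450,-.144];s=r@a;t=r@b
    for lo,hi in((.06,.08),(.08,.1),(.1,.12),(.12,.14)):
        m=(abs(s)<.06)&(t>lo)&(t<hi);print(lo,m.sum(),np.round(np.nanmax(Q[m][:,2]),3) if m.sum() else '')
E
```

```text
[-1.6300e-02  6.3000e-03  1.5550e-01 -1.9000e-03 -4.3000e-03  4.5682e+00] [-1.6300e-02  6.3000e-03  2.2400e-01 -1.9000e-03 -4.3000e-03  4.5682e+00] [ 0.44682407 -0.12685098  0.25545368]
0.06 3914 0.314
0.08 1298 0.003
0.1 1297 0.002
0.12 1530 0.037
0.06 75 0.004
0.08 66 0.004
0.1 69 0.007
0.12 73 0.04
0.06 127 0.008
0.08 152 0.006
0.1 147 0.008
0.12 164 0.037
```

Emit:
{"name": "servo_tool", "arguments": {"rows": [-0.016,0.006,0.05,0,0,4.6,-0.016,0.006,0.1,0,0,4.6,-0.016,0.006,0.15,0,0,4.6,-0.016,0.006,0.19,0,0,4.6,-0.016,0.006,0.21,0,0,4.6,-0.016,0.006,0.22,0,0,4.6,-0.016,0.006,0.224,0,0,4.6,-0.016,0.006,0.224,0,0,4.6,-0.016,0.006,0.224,0,0,4.6]}}

```text
time_s: 8.6
ee_pos: [0.4502, -0.1448, 0.0323]
tcp_rot: [[0.265, 0.964, 0.001], [0.964, -0.265, -0.001], [-0.0, 0.002, -1.0]]
ft_force: [0.2, 0.1, -1.3]
opening: 0.0281
finger_force: 12.0
```

Emit:
{"name": "servo_tool", "arguments": {"rows": [0,0,0,0,0,0,0,0,0,0,0,0,0,0,0,0,0,0], "fingers": 0.045}}

```text
time_s: 8.98
ee_pos: [0.4497, -0.1447, 0.0316]
tcp_rot: [[0.265, 0.964, 0.0], [0.964, -0.265, -0.0], [-0.0, 0.0, -1.0]]
ft_force: [0.1, -0.4, 0.4]
opening: 0.0446
finger_force: 0.0
```

Emit:
{"name": "servo_tool", "arguments": {"rows": [0,0,-0.02,0,0,0,0,0,-0.06,0,0,0,0,0,-0.12,0,0,0,0,0,-0.18,0,0,0,0,0,-0.22,0,0,0,0,0,-0.22,0,0,0,0,0,-0.22,0,0,0]}}

```text
time_s: 9.85
ee_pos: [0.4491, -0.1444, 0.2507]
tcp_rot: [[0.265, 0.964, -0.001], [0.964, -0.265, 0.001], [0.0, -0.001, -1.0]]
ft_force: [-0.9, 0.2, 0.1]
opening: 0.0451
finger_force: 0.0
```

```bash
python3 - <<'E'
from h import *
s=read_state();print(s['time_s'],s['ee_pos'],s['opening'],s['joints'],s['tcp_rot'])
p,d,i=snap('wrist','pics/w4.png')
for z in(.30,):print(to([.45,.26,.33],145.7))
E
```

```text
9.85 [ 0.44912069 -0.14439324  0.25066112] 0.045079112077606516 [-4.73658112e-01  2.46262021e-01  1.66353131e+00 -1.16895408e-04
  1.23314953e+00 -2.05094559e-01] [[ 2.65309453e-01  9.64162500e-01 -1.25187116e-03]
 [ 9.64163298e-01 -2.65309001e-01  5.17739491e-04]
 [ 1.67052315e-04 -1.34436941e-03 -9.99999082e-01]]
[  0.3901  -0.1065  -0.0794  -0.1125  -0.1147 -71.0855]
```

View pics/w4.png

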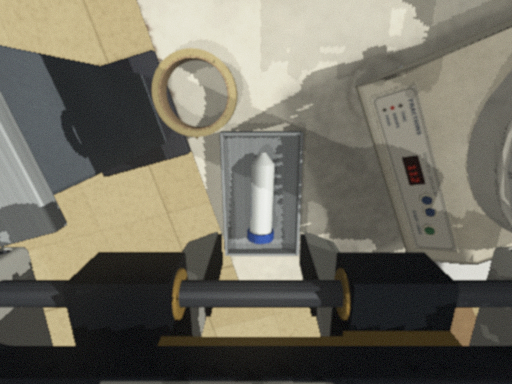

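Emit:
{"name": "servo_tool", "arguments": {"rows": [0.03,-0.003,-0.01,0,0,-2,0.08,-0.007,-0.02,0,0,-6,0.14,-0.012,-0.02,0,0,-10,0.2,-0.017,-0.02,0,0,-6,0.26,-0.022,-0.02,0,0,0,0.32,-0.027,-0.02,0,0,6,0.38,-0.032,-0.02,0,0,12,0.44,-0.037,-0.02,0,0,18,0.483,-0.0405,0,0,0,18.9,0.483,-0.0405,0,0,0,18.9,0.483,-0.0405,0,0,0,18.9,0.483,-0.0405,0,0,0,18.9], "fingers": 0.05}}

```text
time_s: 11.4
ee_pos: [0.539, 0.3306, 0.2518]
tcp_rot: [[0.564, 0.826, 0.0], [0.826, -0.564, -0.0], [-0.0, 0.0, -1.0]]
ft_force: [-0.3, -0.5, 0.1]
opening: 0.0499
finger_force: 0.0
```

```bash
cat >dial.py <<'E'
from h import *
s=read_state();print(s['time_s'],s['ee_pos'],s['joints'])
p,d,i=snap('wrist','pics/w5.png');W=cloud(d,i);hsv=cv2.cvtColor(p,cv2.COLOR_RGB2HSV);H,S,V=[hsv[...,k].astype(int) for k in range(3)]
x,y,z=W[...,0],W[...,1],W[...,2];r=np.hypot(x-.538,y-.332)
o=(r<.1)&(H>8)&(H<30)&(S>120)&(z>.109)&(z<.116)
n,l,ss,c=cv2.connectedComponentsWithStats(o.astype(np.uint8))
for k in range(1,n):
    if ss[k,4]>40:
        q=cv2.minAreaRect(W[l==k][:,:2].astype(np.float32));c=np.array(q[0]);print('keeper',ss[k,4],c.round(4),np.array(q[1]).round(4),np.degrees(np.arctan2(c[1]-.332,c[0]-.538)).round(1))
b=(r<.05)&(V<80)&(abs(z-.119)<.003)
if b.sum(): print('bar',b.sum(),cv2.minAreaRect(W[b][:,:2].astype(np.float32)))
E
python3 dial.py; python3 -c "
from h import *
print(to([.538,.332,.116],55.7))"
```

```text
11.4 [0.53897184 0.33059339 0.25176152] [ 4.29215575e-01  5.43477537e-01  1.20078986e+00 -3.15839990e-04
  1.39725260e+00  1.02893904e+00]
keeper 524 [0.5276 0.4012] [0.0317 0.0133] 98.5
keeper 519 [0.6078 0.3461] [0.0129 0.0312] 11.4
keeper 248 [0.4727 0.3213] [0.0133 0.0315] -170.7
keeper 277 [0.5522 0.2663] [0.0317 0.0136] -77.8
bar 889 ((0.5402828454971313, 0.33354029059410095), (0.06262767314910889, 0.01333991251885891), 55.205055236816406)
[ 0.0005 -0.0017  0.136   0.0295 -0.0221 -0.069 ]
```

Emit:
{"name": "servo_tool", "arguments": {"rows": [0.003,-0.001,0.05,0,0,0.5,0.003,-0.001,0.1,0,0,0.5,0.003,-0.001,0.125,0,0,0.5,0.003,-0.001,0.1355,0,0,0.5,0.003,-0.001,0.1355,0,0,0.5,0.003,-0.001,0.1355,0,0,0.5]}}

```text
time_s: 12.2
ee_pos: [0.5405, 0.335, 0.1177]
tcp_rot: [[0.571, 0.821, 0.003], [0.821, -0.571, 0.001], [0.002, 0.002, -1.0]]
ft_force: [0.8, 1.1, 0.4]
opening: 0.0496
finger_force: 0.0
```

Emit:
{"name": "servo_tool", "arguments": {"rows": [0,0,0,0,0,0,0,0,0,0,0,0,0,0,0,0,0,0,0,0,0,0,0,0], "fingers": 0.005, "newtons": 15}}

```text
time_s: 12.7
ee_pos: [0.5396, 0.3349, 0.116]
tcp_rot: [[0.57, 0.821, 0.0], [0.821, -0.57, -0.0], [-0.0, 0.0, -1.0]]
ft_force: [3.1, -3.4, 0.6]
opening: 0.0147
finger_force: 4.6
```

Emit:
{"name": "servo_tool", "arguments": {"rows": [0,0,0,0,0,-5,0,0,0,0,0,-13,0,0,0,0,0,-21,0,0,0,0,0,-29,0,0,0,0,0,-37,0,0,0,0,0,-45,0,0,0,0,0,-52,0,0,0,0,0,-57,0,0,0,0,0,-57.5,0,0,0,0,0,-57.5,0,0,0,0,0,-57.5]}}

```text
time_s: 14.08
ee_pos: [0.538, 0.3349, 0.116]
tcp_rot: [[-0.386, 0.922, -0.003], [0.922, 0.386, -0.001], [0.001, -0.003, -1.0]]
ft_force: [-6.1, -0.1, 4.0]
opening: 0.0138
finger_force: 15.0
```

Emit:
{"name": "servo_tool", "arguments": {"rows": [0,0,0,0,0,0,0,0,0,0,0,0,0,0,0,0,0,0], "fingers": 0.05}}

```text
time_s: 14.45
ee_pos: [0.5398, 0.3348, 0.1159]
tcp_rot: [[-0.386, 0.922, 0.0], [0.922, 0.386, -0.0], [-0.0, 0.0, -1.0]]
ft_force: [-0.8, -1.3, -0.2]
opening: 0.0393
finger_force: 0.0
```

Emit:
{"name": "servo_tool", "arguments": {"rows": [0,0,-0.03,0,0,0,0,0,-0.08,0,0,0,0,0,-0.135,0,0,0,0,0,-0.16,0,0,0,0,0,-0.16,0,0,0,0,0,-0.16,0,0,0]}}

```text
time_s: 15.2
ee_pos: [0.5391, 0.3346, 0.2743]
tcp_rot: [[-0.386, 0.922, -0.002], [0.922, 0.386, -0.001], [-0.0, -0.002, -1.0]]
ft_force: [0.7, 0.0, -1.1]
opening: 0.0499
finger_force: 0.0
```

```bash
sed -i 's/-\.538/-.540/g;s/-\.332/-.3335/g' dial.py; cat >>dial.py <<'E'
print(s['tcp_rot'][:,0])
g=(x>.44)&(x<.53)&(y>.12)&(y<.27)&(abs(z-.116)<.004)&(S<80)
n,l,ss,c=cv2.connectedComponentsWithStats(g.astype(np.uint8))
for k in range(1,n):
    if ss[k,4]>60: print('brk',ss[k,4],cv2.minAreaRect(W[l==k][:,:2].astype(np.float32)))
red=((H<10)|(H>170))&(S>100)&(x>.44)&(x<.53)&(y>.12)&(y<.27)&(z>.1)&(z<.175)
if red.sum(): print('handle',red.sum(),W[red].mean(0),W[red&(z>.16)].mean(0))
E
python3 dial.py
```

```text
15.2 [0.53912731 0.33456429 0.27431739] [ 4.34770255e-01  5.37171525e-01  1.15039612e+00 -1.47035464e-04
  1.45653005e+00  3.83760553e-02]
keeper 436 [0.4763 0.3595] [0.0313 0.0129] 157.8
keeper 438 [0.5656 0.3975] [0.0131 0.0314] 68.2
keeper 342 [0.6034 0.3076] [0.0315 0.0142] -22.2
keeper 330 [0.5141 0.2701] [0.0135 0.032 ] -112.2
bar 751 ((0.5393529534339905, 0.3334204852581024), (0.013176161795854568, 0.06236108019948006), 23.05132293701172)
[-3.86110557e-01  9.22452481e-01 -2.42036841e-04]
brk 63 ((0.4874846041202545, 0.247320756316185), (0.012071162462234497, 0.007092696148902178), 64.80529022216797)
```

View pics/w5.png

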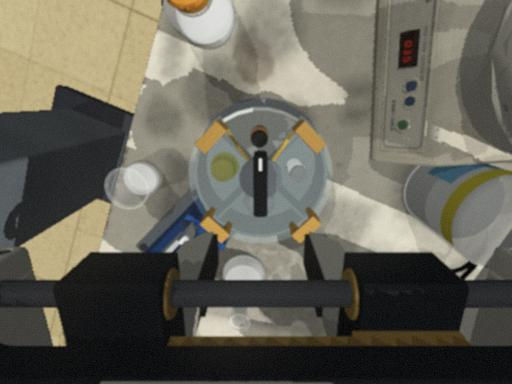

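Emit:
{"name": "servo_tool", "arguments": {"rows": [-0.035,-0.035,0,0,0,9,-0.075,-0.075,0,0,0,19,-0.115,-0.114,0,0,0,29,-0.156,-0.154,0,0,0,39,-0.156,-0.154,0,0,0,45,-0.156,-0.154,0,0,0,45,-0.156,-0.154,0,0,0,45]}}

```text
time_s: 16.12
ee_pos: [0.4577, 0.1318, 0.2752]
tcp_rot: [[0.377, 0.926, -0.001], [0.926, -0.377, -0.0], [-0.001, -0.001, -1.0]]
ft_force: [0.1, 0.5, -0.8]
opening: 0.0499
finger_force: 0.0
```

```bash
python3 dial.py; python3 -c "
from h import *
print(to([.480,.187,.153],67.7))"
```

```text
16.125 [0.457694   0.1318242  0.27522131] [ 1.19371607e-01  2.34222329e-01  1.60914906e+00 -7.05105923e-05
  1.29963297e+00  5.05596416e-01]
keeper 645 [0.5137 0.2691] [0.0139 0.0312] -112.2
[ 3.76675948e-01  9.26344794e-01 -7.43141104e-04]
brk 654 ((0.5016682147979736, 0.2405937910079956), (0.011694014072418213, 0.038613174110651016), 68.01920318603516)
brk 468 ((0.4641745686531067, 0.1474294364452362), (0.011723047122359276, 0.03781828656792641), 68.55670928955078)
handle 278 [0.48011916 0.18637579 0.16040834] [0.47962701 0.18555102 0.16463934]
[ 0.0594 -0.      0.1223 -0.0594  0.0352  0.1653]
```

View pics/w5.png

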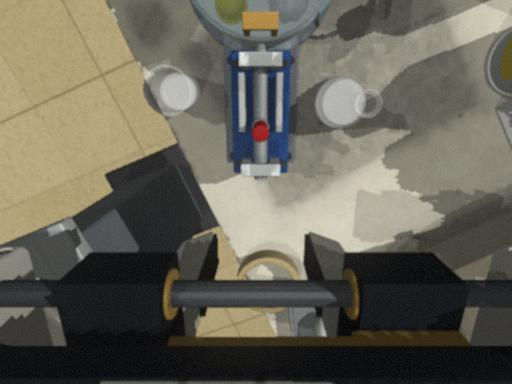

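Emit:
{"name": "servo_tool", "arguments": {"rows": [0.03,0,0.0,0,0,0,0.058,0,0.03,0,0,0,0.058,0,0.08,0,0,0,0.058,0,0.11,0,0,0,0.058,0,0.122,0,0,0,0.058,0,0.122,0,0,0,0.058,0,0.122,0,0,0]}}

```text
time_s: 17.05
ee_pos: [0.4806, 0.1854, 0.1552]
tcp_rot: [[0.379, 0.925, 0.002], [0.925, -0.379, 0.0], [0.001, 0.002, -1.0]]
ft_force: [-0.1, -0.1, -0.2]
opening: 0.05
finger_force: 0.0
```

Emit:
{"name": "servo_tool", "arguments": {"rows": [0,0,0,0,0,0,0,0,0,0,0,0,0,0,0,0,0,0,0,0,0,0,0,0,0,0,0,0,0,0], "fingers": 0.005, "newtons": 20}}

```text
time_s: 17.68
ee_pos: [0.4789, 0.1855, 0.154]
tcp_rot: [[0.379, 0.925, -0.002], [0.925, -0.379, 0.0], [-0.0, -0.002, -1.0]]
ft_force: [-4.4, 3.7, 3.5]
opening: 0.0135
finger_force: 20.0
```

Emit:
{"name": "servo_tool", "arguments": {"rows": [0.006,0,0,0,0,0,0.012,0,0,0,0,0,0.018,0,0,0,0,0,0.024,0,0,0,0,0,0.03,0,0,0,0,0,0.036,0,0,0,0,0,0.04,0,0,0,0,0,0.041,0,0,0,0,0,0.041,0,0,0,0,0,0.041,0,0,0,0,0]}}

```text
time_s: 18.92
ee_pos: [0.4925, 0.219, 0.1538]
tcp_rot: [[0.379, 0.926, -0.007], [0.925, -0.379, -0.008], [-0.01, -0.004, -1.0]]
ft_force: [-12.0, -17.7, 12.0]
opening: 0.0134
finger_force: 20.0
```

Emit:
{"name": "servo_tool", "arguments": {"rows": [0.003,0,0,0,0,0,0.006,0,0,0,0,0,0.006,0,0,0,0,0,0.006,0,0,0,0,0]}}

```text
time_s: 19.42
ee_pos: [0.4944, 0.2237, 0.153]
tcp_rot: [[0.379, 0.926, -0.009], [0.925, -0.379, -0.01], [-0.013, -0.005, -1.0]]
ft_force: [-11.6, -20.6, 8.3]
opening: 0.0137
finger_force: 20.0
```

Emit:
{"name": "servo_tool", "arguments": {"rows": [0,0,0,0,0,0,0,0,0,0,0,0,0,0,0,0,0,0], "fingers": 0.05}}

```text
time_s: 19.8
ee_pos: [0.4979, 0.2289, 0.154]
tcp_rot: [[0.379, 0.925, 0.001], [0.925, -0.379, 0.0], [0.0, 0.001, -1.0]]
ft_force: [0.3, 0.4, -0.2]
opening: 0.0389
finger_force: 0.0
```

Emit:
{"name": "servo_tool", "arguments": {"rows": [0,0,-0.04,0,0,0,0,0,-0.1,0,0,0,-0.05,0,-0.122,0,0,0,-0.1,0,-0.122,0,0,0,-0.1,0,-0.122,0,0,0,-0.1,0,-0.122,0,0,0]}}

```text
time_s: 20.55
ee_pos: [0.4601, 0.1364, 0.2762]
tcp_rot: [[0.38, 0.925, 0.001], [0.925, -0.38, 0.0], [0.001, 0.001, -1.0]]
ft_force: [-0.1, 0.3, 0.0]
opening: 0.05
finger_force: 0.0
```

```bash
python3 dial.py; python3 -c "
import cv2
cv2.imwrite('pics/w6.png',cv2.resize(cv2.imread('pics/w5.png')[0:190,190:340],None,fx=3,fy=3,interpolation=3))"
```

```text
20.55 [0.46010841 0.13644696 0.27621684] [1.28230465e-01 2.38837665e-01 1.60016711e+00 3.12673851e-04
 1.30149424e+00 5.17430155e-01]
keeper 612 [0.5136 0.2692] [0.0144 0.0307] -112.3
[3.79524474e-01 9.25181349e-01 8.02986940e-04]
brk 643 ((0.5017843246459961, 0.24041339755058289), (0.011710159480571747, 0.03884252533316612), 67.83863067626953)
brk 465 ((0.46397003531455994, 0.14757253229618073), (0.011675101704895496, 0.03821535408496857), 67.87378692626953)
handle 257 [0.49279199 0.21758905 0.16444714] [0.49276762 0.21760743 0.16465878]
```

View pics/w6.png

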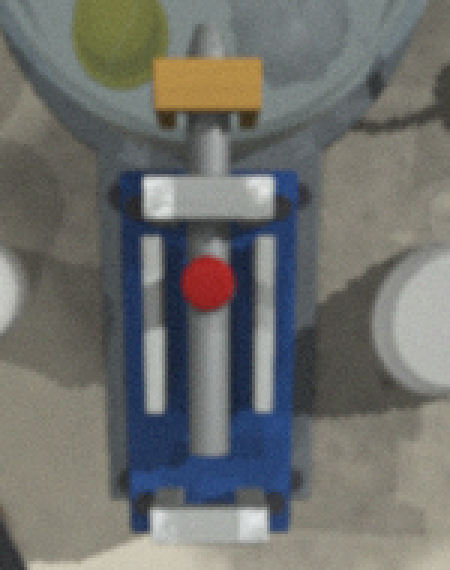

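```bash
python3 -c "
from rig import *
print(finish_job())"
```

```text
the job is handed in; nothing more can be done
None
```

The job is handed in, with no verdict shown: by my last camera measurements the tube lies flat in the tray, the opening is centred over the amber vial, and the bolt is home at about 40 mm with its tip through the keeper.

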